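Park the index plunger and slide the carriage home

ROBOT

A 6-joint arm with a two-finger parallel gripper is mounted at the origin on a cart in front of the work surface, level with it; the furniture and walls round the work are solid. World frame = base frame: x ahead of the robot, y to its left, z up, the work surface at z = 0. Lengths are in m, angles in rad, forces in N, time in s.
With the tool pointing down it reaches from about 0.35 to 0.875 m from the base axis. Payload 15.5 kg.
Tool frame: the origin (TCP) lies between the finger pads; the fingertips stand 25 mm ahead of it and the grasp point (between the pads) lies 6 mm ahead of it (ctrl.finger_overhang is the z of the fingertips in the tool frame, in m); z points along the fingers, y is the line along which they close (so a half turn about z gives the same grasp; the last joint's range is limited). The gripper opens to 85 mm and grips with 20 to 120 N. Pads are 22 mm wide; open, the fingers measure 114 mm over their backs; the gripper's body (76 mm by 85 mm) begins 54 mm behind the grasp point. The pads swing forward as they close: fully open they stand 13 mm farther back than shut.
Start: joints at [-1.335, 0.494, 1.345, -0, 1.302, -0.096], TCP at [0.203, -0.591, 0.256] pointing down, gripper open.
Joint ranges: [-2.91, 2.91], [-0.82, 2.16], [0.22, 2.67], [-1.22, 4.37], [0.12, 2.79], [-3.08, 3.08]. Speed limits (rad/s): [1.89, 1.89, 2.57, 3.01, 3.01, 3.01].

INTERFACE

Orientations are given as a 3x3 rotation matrix whose columns are the frame's x, y, z axes.
In Python, from cell import ctrl, imaging, sign_off, trace gives the robot as it stands. Calls block until the motion is done:
- ctrl.movep(position, orientation): joint-space move of the TCP to a pose.
- ctrl.servo_line(position, rate=0.15, frame=None): straight line of the TCP; frame=None keeps the orientation; rate is the mean speed in m/s.
- ctrl.move_joints(angles): joint-space move.
- ctrl.gripper_to(opening, f_grip=None): finger opening in m; f_grip is the grip in N (None keeps the last); returns when the fingers have stopped.
- ctrl.hold(seconds).
- ctrl.solve_ik(position, orientation): joint angles nearest the present ones, or None.
- ctrl.sense(): the state.
- imaging.snapshot(name): name is "scene" or "top"; returns a dict with "image" (400x640x3 uint8, blue, green, red), "intrinsics" (3x3 intrinsics, pixels), "rvec" (rotation vector, rad) and "tvec" (3), from world to camera coordinates, as OpenCV has them. Camera axes: x right, y down, z forward; pixel columns grow to the right and rows downward; lengths in m; the calibration is good to about 2 mm. A picture is of the moment at which its call begins. There is no depth.
A pose or a line that the arm cannot do raises ctrl.IKError and nothing moves.
- sign_off(): hands the job in; it is judged then, once.
Trained networks look in a picture, given as the dict that the camera call returned (one of the last four; its "shot" number tells which), for a name from the list of things; names that differ only in an ending like _2 or _b are one class to them, and where a whole thing is asked for, a point or a joint stands for the part that bears it (a point fixed in the world has none). Each returns a list of dicts, best first, with "p" (0 to 1); they miss things now and then, are a little off and sometimes report something else, mostly with a low value. They report only what shows in the picture. A call takes as long as a camera call.
- trace(picture, thing): "pixels" (400x640 bool, what is visible of it) and "bbox" ([left, top, width, height] in pixels, round what is visible of it).
The state is a dict: "clock": time; "joint_pos": joint angles; "qd": joint speeds; "effort": joint torques, N m; "eef_pos": TCP position; "eef_rot": TCP orientation; "wrist_force": force on the tool from outside, world axes, zero at the start; "torque": the same for the moment, N m; "finger_gap": finger opening in m; "gripper_force": force on a finger pad.
Only numpy, scipy, OpenCV 4.12 (cv2) and the standard library are available. Lean on these libraries where they do the work, as an engineer would, in place of code of your own. Each camera call takes 0.05 s, during which the arm holds its last target. There are 200 camera calls.

TASK

Free the indexing slide for unloading: pull up the knob of the spring plunger that locks the carriage, only until you feel its light retaining ring, turn it clockwise over the rest notches of its brass sleeve, ease it down until its cross pin sits in them and they carry the spring, and let go, so that it stays up by itself. Then slide the carriage toward the robot until it just comes home against the rubber bumper, and leave it there. Feel for the stops gently: do not strain the ring, wrench or snap the pin against the sleeve or press hard on the bumper, and leave the other things on the desk where they are.

Things in the scene. Friction and masses are not known exactly. Their poses are not given: they have to be found in the camera images.
- slide_base: Base of a hand-operated indexing slide, bolted to the desk: grey plate 110 x 260 x 12 mm with an upright end block (16 mm thick, 42 mm high) at each end. Origin under the plate's middle; its y axis runs along the travel, away from the robot, z up. Carriage and plunger have the same orientation.
- carriage: Steel plate 124 x 130 (along) x 12 mm, top 48 mm above the desk; a gear-housing half is clamped on it (straps and screws up to 73 mm above the desk). Origin: middle of its underside. Slides only along the base's y, friction 3 N. Base-frame y: starts at +0.047 (locked, 1 mm play); slides toward -y (the robot) to the bumper, past index holes where an unparked plunger drops in.
- end_stop: Rubber bumper, 18 mm across, on a set screw in the end block nearest the robot; the screw is set differently each time, so the travel is 76 to 88 mm. Origin 8 mm behind its tip: the carriage is home, touching it, when its origin is 0.073 from this one along the base's y. It yields about 2.5 mm at 15 N and must not be pressed with more than 15 N.
- index_plunger: Spring plunger that locks the carriage: steel pin of 8 mm, tip 4 mm deep in a hole of the strip below. Moves only straight up. Origin on its axis, 0.012 above the carriage's origin when fully down; z above that is its lift. The spring pulls down with 10 N (down) to 13 N (21 mm up). A 4 mm cross pin, 27 mm long, goes through its stem below the knob and rides on the sleeve.
- knob_grip (a point): Middle of the plunger's round fluted black knob (32 mm across, 20 mm high, upright axis), 96 mm above the desk when down. Below it: a stem of 9 mm, then the sleeve, top at most 85 mm above the desk; a nut of 35 mm at its foot.
- knob (a joint): Turn of knob and cross pin, rad, clockwise from above: about 0 as found, pin in the sleeve's two deep slots (+-0.1 of play). Once lifted clear, it turns clockwise over a level shoulder to two rest notches, 2.5 mm deep, 6 mm wide, at 1.31 (75 degrees; +-0.11 of play). A taller wall just past the notches stops it at 1.4; another blocks the anticlockwise way.
- sleeve_foot (a point): Foot of the brass sleeve (24 mm across) whose crown guides the pin: on the plunger's axis, at the carriage's top. Its height is unmeasured: the pin clears its shoulder at 8 to 19 mm of lift; 2 mm above, a thin retaining ring ends the pull (15 N per mm; over 10 N pops it off). Parked, the plunger stays 5.5 to 16.5 mm up. Pin and sleeve must not press with over 25 N (a free drop of 2 mm does).
- post_grip (a point): Point on the axis of the carriage's upright black grip post, 86 mm above the desk; the post is 20 mm across near its top, 51 mm high (top 99 mm above the desk), at x = +0.036, y = -0.048 in the carriage's frame, beside the clamped housing (top 66 mm above the desk).
- blue_oil: small blue oil bottle with a pale spout, 36 mm across, 102 mm tall, standing left of the slide; origin at its foot. Bystander.
- steel_gear: steel bevel gear with hub, 24 mm across, 14 mm high, lying left of the slide; origin at its foot. Bystander.
- precision_driver: thin precision screwdriver, 153 mm long, 12 mm thick, lying to the right of the slide; origin under its middle. Bystander.
- gear_shell_a: loose dark cast gear-housing half, 72 x 122 x 18 mm, lying on the desk left of the slide; origin under its middle. Bystander.
- parts_tray: black moulded tray, 196 x 98 x 30 mm, on the desk further left; origin under its middle. Bystander.
- spray_bottle: pocket pump spray bottle, 24 mm across, 77 mm tall, at the back left; origin at its foot. Bystander.

How it is judged:
By the outcome, as a careful person would: the job done as asked, in the order asked, and still so for the second after the job is handed in, with the robot touching nothing.
It also fails if it takes over 67 s, if anything falls off the work surface, if the arm or the gripper's body presses on something with over 40 N, if the wrist force passes 120 N, or if a joint passes its speed limit or range.

## Working session

There is one attempt and no reset: what is moved stays moved. The work goes in short steps, each a Python script; the robot and the scene stay as the last script left them, time stands still between calls to the robot, and variables do not carry over. Pictures are saved under pics/ and viewed, at most 10 in all, crops included, and the job is handed in when it is done.

```bash
ls; mkdir -p pics; cat > h.py <<'E'
import numpy as np, cv2
from cell import ctrl, imaging, sign_off, trace
def P(d):
    R=cv2.Rodrigues(np.array(d["rvec"],float))[0]; return R,np.array(d["tvec"],float).ravel(),np.array(d["intrinsics"],float)
def ray(d,uv):
    R,t,K=P(d); v=R.T@np.linalg.inv(K)@np.array([uv[0],uv[1],1.]); return -R.T@t, v/np.linalg.norm(v)
def proj(d,X):
    R,t,K=P(d); c=K@(R@np.array(X,float)+t); return c[:2]/c[2]
def atz(d,uv,z):
    o,v=ray(d,uv); return o+v*(z-o[2])/v[2]
def tri(l):
    A=np.zeros((3,3));b=np.zeros(3)
    for d,uv in l:
        o,v=ray(d,uv);M=np.eye(3)-np.outer(v,v);A+=M;b+=M@o
    return np.linalg.solve(A,b)
E
python3 - <<'E'
from h import *
print(ctrl.sense())
for n in ("scene","top"):
    d=imaging.snapshot(n); cv2.imwrite(f"pics/{n}0.png",d["image"]); print(n,ray(d,(320,200)),d["intrinsics"])
    for t in ("slide_base","carriage","end_stop","index_plunger","knob","knob_grip","post_grip","sleeve_foot","blue_oil","precision_driver"):
        for r in trace(d,t)[:2]:
            ys,xs=np.nonzero(r["pixels"]); print(t,round(r["p"],2),r["bbox"],len(xs),xs.mean().round(1),ys.mean().round(1))
E
```

```text
pics
{'clock': 0.0, 'joint_pos': array([-1.33551695e+00,  4.94186749e-01,  1.34615100e+00,  8.10520543e-06,
        1.30248059e+00, -9.55051835e-02]), 'qd': array([ 0.00088009,  0.00017886,  0.00113793, -0.00228599,  0.00169325,
        0.00150375]), 'effort': array([ 3.47284426e-03, -8.82164311e+01, -3.83881474e+01, -4.82583880e-05,
        1.00918394e-02,  1.35366904e-04]), 'eef_pos': array([ 0.20291485, -0.59079065,  0.25569128]), 'eef_rot': array([[ 9.45788537e-01,  3.24782952e-01, -2.78126163e-04],
       [ 3.24783047e-01, -9.45787792e-01,  1.19374196e-03],
       [ 1.24658707e-04, -1.21935812e-03, -9.99999249e-01]]), 'wrist_force': array([ 0.25085735, -0.05963781,  0.06612951]), 'torque': array([0.02148273, 0.02134409, 0.02129893]), 'gripper_force': 0.0, 'finger_gap': 0.08496598723385593}
scene (array([0.07039832, 0.55724196, 0.79999789]), array([ 0.42840292, -0.59181916, -0.68280379])) [[453.16253134   0.         323.8155337 ]
 [  0.         453.16253134 201.2607114 ]
 [  0.           0.           1.        ]]
slide_base 0.59 [338.5, 126.2, 90.3, 68.0] 3032 381.1 159.2
slide_b
[... 754 characters left out ...]
 190.12683921]
 [  0.           0.           1.        ]]
slide_base 0.87 [415.8, 158.2, 58.8, 110.8] 5319 443.5 211.1
carriage 0.7 [416.4, 161.3, 52.4, 58.5] 2810 443.8 191.0
carriage 0.55 [439.5, 162.8, 15.7, 13.9] 182 447.3 167.8
end_stop 0.51 [452.5, 255.4, 6.8, 11.3] 36 457.1 259.8
index_plunger 0.6 [440.0, 156.0, 13.0, 19.4] 175 447.8 167.6
knob 0.47 [436.9, 160.7, 19.3, 14.7] 169 447.8 168.2
knob_grip 0.54 [442.3, 159.4, 12.2, 17.7] 158 448.5 167.7
post_grip 0.97 [416.6, 164.8, 58.5, 53.7] 2814 443.7 191.0
sleeve_foot 0.93 [416.8, 160.0, 57.8, 62.8] 2884 443.9 191.4
blue_oil 0.72 [398.9, 217.2, 11.8, 16.8] 224 405.2 225.0
precision_driver 0.76 [469.6, 187.4, 9.6, 58.2] 172 473.9 205.5
```

```bash
python3 - <<'E'
import cv2
a=cv2.imread("pics/scene0.png")[95:225,290:450]; b=cv2.imread("pics/top0.png")[140:285,385:505]
a=cv2.resize(a,None,fx=4.5,fy=4.5,interpolation=2)[:,:]; b=cv2.resize(b,None,fx=4,fy=4,interpolation=2)
cv2.imwrite("pics/ca.png",a);cv2.imwrite("pics/cb.png",b)
E
```

```text
(no output)
```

View pics/ca.png

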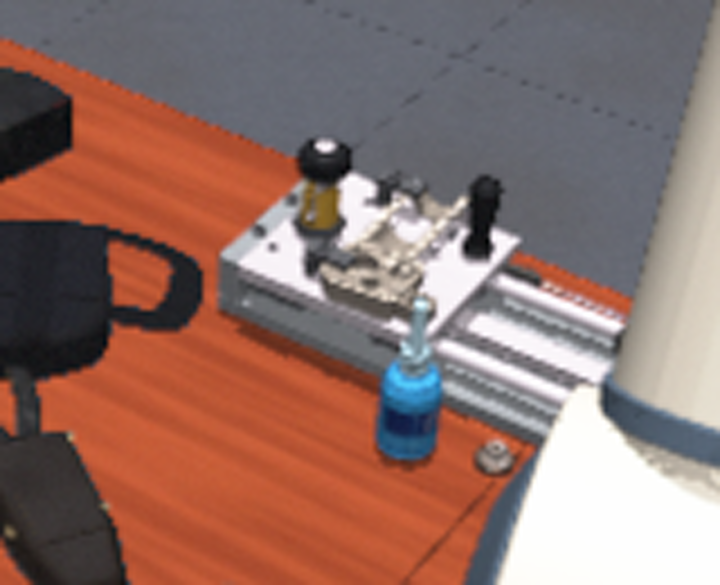

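View pics/cb.png

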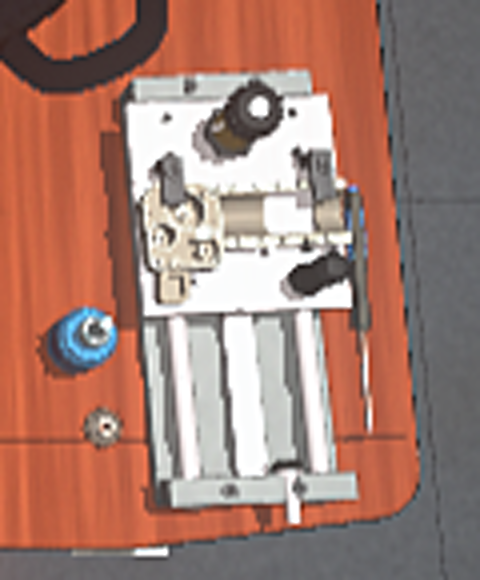

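View pics/top0.png

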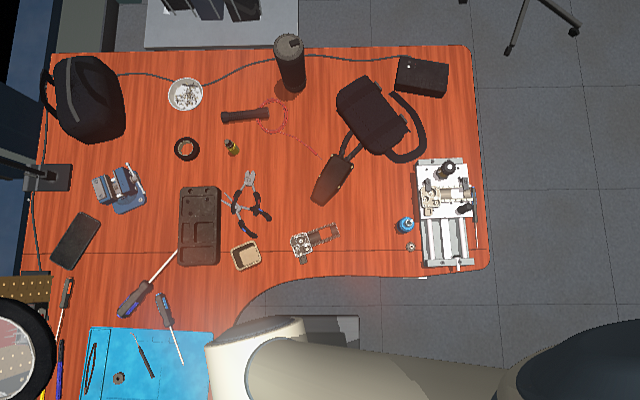

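The crops show the knob's pale top at scene (362,127.4) and top (449.8,165.8). The post top is at scene (398,135.4) and top (469.3,207), the carriage plate is white, and the bumper is near top (456,258).

```bash
python3 - <<'E'
from h import *
s=imaging.snapshot("scene");t=imaging.snapshot("top")
S=lambda x,y:(290+x/4.5-.4,95+y/4.5-.4); T=lambda x,y:(385+x/4-.4,140+y/4-.4)
print("knobtop",tri([(s,S(324,146)),(t,T(259,103))]))
print("posttop",tri([(s,S(486,182)),(t,T(339,267))]))
C=[atz(t,T(*c),.048) for c in ((130,97),(327,95),(352,308),(148,312))]
print(np.round(C,4)); C=np.array(C)
print("sides",np.linalg.norm(C-np.roll(C,-1,0),axis=1))
for a,b in((3,0),(2,1),(1,0),(2,3)): v=C[b]-C[a];print(np.degrees(np.arctan2(v[1],v[0])))
E=[atz(t,T(*c),.042) for c in ((170,482),(357,476),(358,498),(172,504))];print("endblk",np.round(E,4))
print("knob atz .106",atz(t,T(259,103),.106),atz(s,S(324,146),.106))
print("post atz .099",atz(t,T(339,267),.099),atz(s,S(486,182),.099))
E
```

```text
knobtop [ 0.5908147  -0.3475646   0.10419356]
posttop [ 0.4985253  -0.38803246  0.09420925]
[[ 0.612  -0.2868  0.048 ]
 [ 0.6115 -0.4062  0.048 ]
 [ 0.4809 -0.4103  0.048 ]
 [ 0.4799 -0.29    0.048 ]]
sides [0.11945321 0.13065019 0.12033014 0.13212759]
1.391210581121184
1.7903342927789587
89.75650381576692
90.473580059949
endblk [[ 0.3806 -0.2983  0.042 ]
 [ 0.3831 -0.4071  0.042 ]
 [ 0.3705 -0.4066  0.042 ]
 [ 0.368  -0.2987  0.042 ]]
knob atz .106 [ 0.59178004 -0.34635344  0.106     ] [ 0.58795239 -0.34570304  0.106     ]
post atz .099 [ 0.49782643 -0.38628895  0.099     ] [ 0.49559306 -0.38162904  0.099     ]
```

```bash
cat >> h.py <<'E'
A=np.radians(1.6); FY=np.array([np.cos(A),np.sin(A),0]); RX=np.array([np.sin(A),-np.cos(A),0])
def Rd(psi):
    c,s=np.cos(psi+A),np.sin(psi+A); return np.array([[c,s,0],[s,-c,0],[0,0,-1.]])
def st(n=3):
    L=[]
    for _ in range(n): L.append(ctrl.sense()); ctrl.hold(0.02)
    return np.mean([l["wrist_force"] for l in L],0),np.mean([l["torque"] for l in L],0),L[-1]
E
python3 - <<'E'
from h import *
K=np.array([.5905,-.3468,0])
print("oh",ctrl.finger_overhang)
ctrl.gripper_to(.055,20); print("oh",ctrl.finger_overhang)
for p in (0,np.pi/2,.2): print(ctrl.solve_ik(K+[0,0,.101],Rd(p)))
ctrl.movep(K+[0,0,.17],Rd(0)); print(ctrl.sense()["clock"])
ctrl.servo_line(K+[0,0,.101],.1)
f0,t0,s=st(); print(f0,t0,s["clock"],s["eef_pos"])
ctrl.gripper_to(.02,20); ctrl.hold(.2)
f,t,s=st(); print("f",f,t,s["finger_gap"],s["gripper_force"],s["clock"],s["eef_pos"],ctrl.finger_overhang)
E
```

```text
oh 0.025
oh 0.025
[-6.18170187e-01  7.36708585e-01  1.33260037e+00 -4.44089210e-16
  1.07228370e+00  9.24700872e-01]
[-6.18170187e-01  7.36708585e-01  1.33260037e+00 -4.44089210e-16
  1.07228370e+00 -6.46095455e-01]
[-6.18170187e-01  7.36708585e-01  1.33260037e+00 -4.44089210e-16
  1.07228370e+00  7.24700872e-01]
3.3083
[0.33075434 0.01501295 0.330898  ] [ 0.01496376 -0.00430136 -0.01745881] 4.1833 [ 0.59087451 -0.34711054  0.10175012]
f [-0.5241382   8.60328786  8.19912989] [ 1.31575262  0.09706932 -0.03880834] 0.031416399714158556 19.17351096868515 4.7583 [ 0.59081535 -0.34589732  0.10188865] 0.025
```

```bash
python3 - <<'E'
from h import *
p=np.array([.5905,-.3468,.101])
for i in range(3):
    f,t,s=st(); 
    if abs(f[1])<1.2: break
    p[1]+=f[1]/7000; ctrl.servo_line(p,.02)
    ctrl.hold(.15)
    f,t,s=st(); print("f",f,t,s["finger_gap"],s["clock"],s["eef_pos"],p)
ctrl.gripper_to(.055,20)
ctrl.movep(p,Rd(np.pi/2)); print(ctrl.sense()["clock"])
ctrl.gripper_to(.02,20); ctrl.hold(.2)
for i in range(4):
    f,t,s=st(); print("x f",f,t,s["finger_gap"],s["clock"],s["eef_pos"],p)
    if abs(f[0])<1.2: break
    p[0]+=f[0]/7000; ctrl.servo_line(p,.02); ctrl.hold(.15)
np.save("p.npy",p)
d=imaging.snapshot("scene"); c=d["image"][95:195,310:440]; cv2.imwrite("pics/g1.png",cv2.resize(c,None,fx=6,fy=6,interpolation=2))
E
```

```text
f [0.02725176 3.59042729 7.15154821] [0.6091942  0.09851675 0.01243264] 0.03157581234198512 5.2583 [ 0.59077268 -0.34542556  0.10174518] [ 0.5905     -0.34559207  0.101     ]
f [-1.01980005  1.94968489  6.62941348] [0.05688371 0.17419036 0.04514627] 0.031189816064103086 5.7583 [ 0.59082231 -0.34526981  0.10179351] [ 0.5905    -0.3449623  0.101    ]
f [-1.06243488 -0.11391046  5.68033895] [-1.13143320e-01  1.20003761e-01  1.76655845e-05] 0.03139223661011453 6.2583 [ 0.59084292 -0.34518225  0.10180838] [ 0.5905    -0.3447574  0.101    ]
8.0917
x f [-6.0284105  -0.30624279  4.89494921] [-0.01052547  0.83407045 -0.00950059] 0.031382338459782264 8.65 [ 0.58987098 -0.34474312  0.10112176] [ 0.5905    -0.3447574  0.101    ]
x f [-4.31523574 -0.0425009   5.62274675] [ 0.05305807  0.67977064 -0.02229405] 0.03134500924372784 9.1 [ 0.58949626 -0.34478458  0.10109082] [ 0.5896388 -0.3447574  0.101    ]
x f [-1.10208126  0.83194862  5.22163104] [0.06591237 0.0066127  0.01799793] 0.031107153882631376 9.55 [ 0.58922689 -0.34481839  0.10111404] [ 0.58902234 -0.3447574   0.101     ]
```

View pics/g1.png

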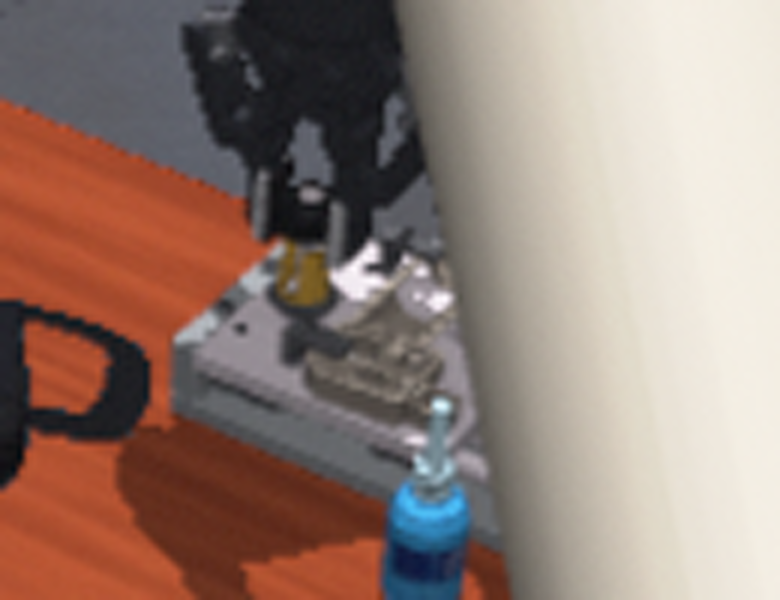

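```bash
python3 - <<'E'
from h import *
p=np.load("p.npy")
ctrl.gripper_to(.02,60); ctrl.hold(.1)
f,t,s=st(); print("grip",f,t,s["finger_gap"],s["clock"],s["eef_pos"])
dz=0; H=[]
while dz<.0225:
    dz+= .0015 if dz<.0085 else .0004
    ctrl.servo_line(p+[0,0,dz],.02); ctrl.hold(.06 if dz>.0085 else .03)
    f,t,s=st(2); z=s["eef_pos"][2]; print(round(dz*1e3,2),round(z*1e3,2),f.round(2),t.round(2),round(s["clock"],2))
    if dz>.0085:
        if len(H)>=3 and f[2]<np.median(H[-6:] if len(H)<6 else H[:6])-0.14*len(H)*.4*1-2.2: print("RING");break
        H.append(f[2])
    if f[2]<-19: print("big");break
np.save("dz.npy",dz); print(s["finger_gap"])
E
```

```text
grip [-1.44656586  1.0789323   6.87776452] [0.15369672 0.05411006 0.00711086] 0.03037119582364435 9.9667 [ 0.58925714 -0.34481661  0.10125983]
1.5 101.74 [  3.24  -1.43 -10.65] [-0.27 -0.79  0.01] 10.28
3.0 103.81 [  0.76  -1.11 -11.3 ] [-0.28 -0.54 -0.  ] 10.6
4.5 105.47 [  0.38  -0.98 -11.21] [-0.15 -0.3  -0.03] 10.92
6.0 106.95 [ -0.67  -1.35 -11.44] [-0.19 -0.14 -0.04] 11.23
7.5 108.46 [ -0.94  -0.91 -11.98] [-0.12 -0.05  0.01] 11.55
9.0 109.99 [ -2.11  -0.53 -12.22] [-0.12  0.04 -0.01] 11.89
9.4 110.36 [ -1.87  -0.7  -12.05] [-0.11  0.16  0.  ] 12.23
9.8 110.76 [ -2.86  -0.79 -12.29] [-0.08  0.27 -0.03] 12.57
10.2 111.19 [ -2.42  -0.22 -12.68] [-0.08  0.33  0.  ] 12.92
10.6 111.6 [ -3.23  -0.39 -12.59] [-0.04  0.31  0.  ] 13.26
11.0 112.02 [ -3.    -0.09 -12.81] [-0.03  0.25 -0.02] 13.6
11.4 112.43 [ -1.36  -0.24 -11.78] [-0.04  0.21 -0.01] 13.94
11.8 112.81 [ -2.75   0.29 -12.32] [-0.03  0.22 -0.04] 14.28
12.2 113.21 [ -2.17  -0.08 -13.15] [-0.04  0.14 -0.06] 14.62
12.6 113.58 [ -2.49  -0.25 -12.62] [-0.05  0.23 -0.01] 14.97
13.0 114.0 [ -3.01  -0.53 -12.82] [-0.01  0.17 -0.02] 15.31
13.4 114.4 [ -2.07  -0.33 -12.81] [-0.01  0.16 -0.02] 15.65
13.8 114.82 [ -2.16  -0.32 -13.28] [-0.02  0.17  0.02] 15.99
14.2 115.19 [ -2.17  -0.13 -12.45] [-0.03  0.14  0.02] 16.33
14.6 115.6 [ -2.52  -0.1  -13.05] [-0.03  0.15 -0.  ] 16.68
15.0 115.99 [ -2.82   0.08 -13.22] [-0.01  0.11  0.  ] 17.02
15.4 116.4 [ -3.13  -0.07 -12.91] [-0.02  0.19  0.  ] 17.36
15.8 116.8 [ -2.29  -0.26 -13.07] [-0.07  0.18  0.02] 17.7
16.2 117.19 [ -1.81  -0.73 -13.52] [-0.07  0.14 -0.  ] 18.04
16.6 117.49 [ -1.72  -0.58 -16.29] [-0.13  0.01 -0.03] 18.38
RING
0.030143262673882603
```

```bash
python3 - <<'E'
from h import *
p=np.load("p.npy"); dz=float(np.load("dz.npy"))-.0010
q=p+[-.0002,0,dz]
ctrl.servo_line(q,.02); f,t,s=st(); print(f,t,s["eef_pos"])
a=0; b=None
while a<1.5:
    a+=.25 if a<.9 else .04 if a>=1.15 else .1
    ctrl.movep(q,Rd(np.pi/2-a)); ctrl.hold(.05); f,t,s=st()
    R=s["eef_rot"]; yaw=np.pi/2+A-np.arctan2(R[1,0],R[0,0])
    print(round(a,3),round(yaw,3),f.round(2),t.round(3),s["eef_pos"].round(5),round(s["clock"],2))
    if b is not None and abs(t[2]-b)>.12: print("WALL");break
    if abs(t[2])>.3: print("torque");break
    if a>.9 and b is None: b=t[2]
np.save("a.npy",a)
E
```

```text
[ -1.01873752   0.46736242 -12.89674414] [ 0.037102   -0.13627432  0.01210509] [ 0.58894355 -0.34477925  0.11675878]
0.25 0.246 [  0.06  -0.71 -13.5 ] [-0.121 -0.297  0.007] [ 0.58898 -0.34488  0.11673] 19.14
0.5 0.495 [  0.75  -1.49 -13.55] [-0.403 -0.421 -0.008] [ 0.58901 -0.34491  0.11672] 19.6
0.75 0.744 [  1.15  -3.15 -13.25] [-0.778 -0.473  0.014] [ 0.58896 -0.34497  0.11669] 20.06
1.0 0.994 [  1.83  -5.2  -13.81] [-1.138 -0.427  0.009] [ 0.58893 -0.34501  0.1167 ] 20.52
1.1 1.094 [  0.63  -5.1  -12.8 ] [-1.249 -0.425 -0.021] [ 0.58893 -0.34503  0.11671] 20.87
1.2 1.194 [  1.    -5.26 -13.29] [-1.262 -0.321 -0.025] [ 0.5889  -0.34506  0.1167 ] 21.22
1.24 1.234 [  1.2   -5.83 -13.23] [-1.318 -0.3   -0.013] [ 0.58885 -0.34506  0.11667] 21.57
1.28 1.274 [  0.52  -5.46 -13.1 ] [-1.329 -0.244 -0.024] [ 0.58887 -0.3451   0.1167 ] 21.92
1.32 1.314 [  0.3   -5.63 -13.35] [-1.343 -0.246 -0.02 ] [ 0.58884 -0.34508  0.11667] 22.27
1.36 1.354 [  0.84  -5.93 -13.23] [-1.364 -0.209 -0.028] [ 0.58884 -0.34511  0.11668] 22.62
1.4 1.394 [  0.48  -6.31 -12.99] [-1.37  -0.185 -0.021] [ 0.58879 -0.34512  0.11664] 22.97
1.44 1.434 [  0.48  -6.17 -12.89] [-1.392 -0.148  0.021] [ 0.58878 -0.3451   0.11666] 23.32
1.48 1.474 [  0.26  -6.02 -13.34] [-1.4   -0.141  0.16 ] [ 0.58878 -0.34511  0.11666] 23.67
WALL
```

```bash
python3 - <<'E'
from h import *
p=np.load("p.npy"); dz=float(np.load("dz.npy"))-.0010
q=p+[-.0002,-.0006,dz]; R=Rd(np.pi/2-1.365)
ctrl.movep(q,R); f,t,s=st(); print(f,t,s["eef_pos"],s["clock"])
d=0
while d<.0060:
    d+=.0005 if d<.0028 else .0003
    ctrl.servo_line(q-[0,0,d],.02); ctrl.hold(.05); f,t,s=st(2)
    print(round(d*1e3,2),f.round(2),t.round(2),(s["eef_pos"]*1e3).round(2),round(s["clock"],2))
    if f[2]>-1.5: break
np.save("q.npy",q-[0,0,d])
E
```

```text
[  0.76812624  -2.70396844 -13.32220468] [-0.79572166 -0.23249477  0.01198568] [ 0.58877486 -0.34525851  0.11653913] 23.9667
0.5 [  0.67  -1.89 -13.33] [-0.74 -0.21  0.03] [ 588.78 -345.3   116.06] 24.3
1.0 [  0.43  -2.3  -13.59] [-0.66 -0.12  0.01] [ 588.78 -345.31  115.56] 24.63
1.5 [  0.23  -1.86 -13.06] [-0.58 -0.11 -0.03] [ 588.8  -345.34  115.1 ] 24.97
2.0 [ -0.1   -1.56 -12.96] [-0.52 -0.09 -0.02] [ 588.81 -345.33  114.58] 25.3
2.5 [ -0.22  -1.12 -12.3 ] [-0.46 -0.06  0.05] [ 588.82 -345.34  114.09] 25.63
3.0 [ -0.54  -1.06 -12.72] [-0.44 -0.08 -0.02] [ 588.8  -345.32  113.57] 25.97
3.3 [ -0.23  -0.48 -12.54] [-0.4  -0.04  0.01] [ 588.8  -345.35  113.3 ] 26.3
3.6 [ -0.48  -0.47 -12.73] [-0.41 -0.06 -0.  ] [ 588.83 -345.32  112.98] 26.63
3.9 [ -1.08  -1.6  -12.29] [-0.35 -0.05 -0.01] [ 588.83 -345.34  112.69] 26.97
4.2 [  0.33  -0.08 -12.32] [-0.29 -0.05 -0.01] [ 588.83 -345.32  112.41] 27.3
4.5 [-0.55  0.73 -9.23] [-0.18  0.05 -0.03] [ 588.86 -345.39  112.26] 27.63
4.8 [-1.36  0.87 -4.08] [ 0.03  0.24 -0.01] [ 588.92 -345.41  112.05] 27.97
5.1 [-2.92  2.34  3.02] [ 0.17  0.41 -0.03] [ 588.98 -345.4   111.85] 28.3
```

```bash
python3 - <<'E'
from h import *
q=np.load("q.npy")
ctrl.servo_line(q+[0,0,.0002],.02)
ctrl.gripper_to(.05,25); f,t,s=st(); print(f,s["clock"])
ctrl.servo_line(q+[0,0,.06],.1)
g=np.array([.4975,-.3850,.096])
ctrl.movep(g+[0,0,.065],Rd(0)); ctrl.gripper_to(.045)
d=imaging.snapshot("scene"); cv2.imwrite("pics/s2.png",cv2.resize(d["image"][95:195,310:440],None,fx=6,fy=6,interpolation=2))
e=imaging.snapshot("top"); cv2.imwrite("pics/t2.png",cv2.resize(e["image"][140:285,385:505],None,fx=4,fy=4,interpolation=2))
print(ctrl.sense()["clock"])
E
```

```text
[-0.15814994  0.20347361  0.31762482] 28.925
30.5
```

View pics/s2.png

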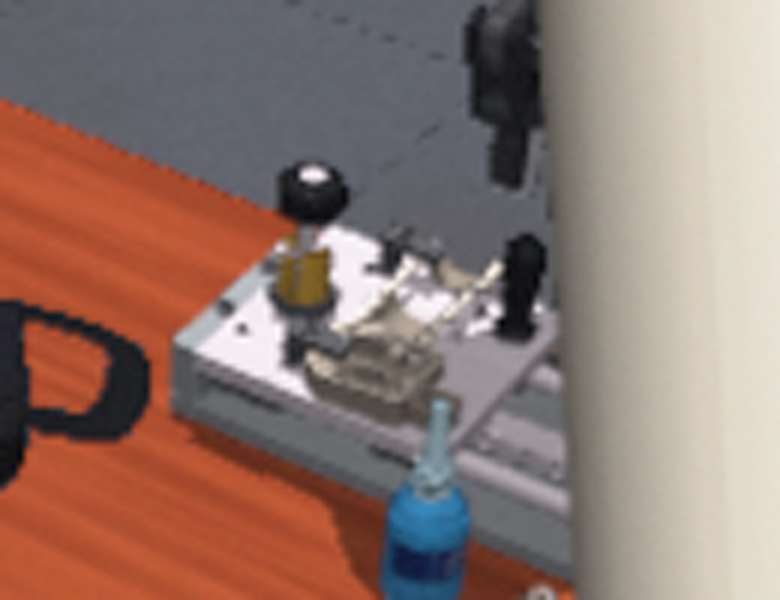

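View pics/t2.png

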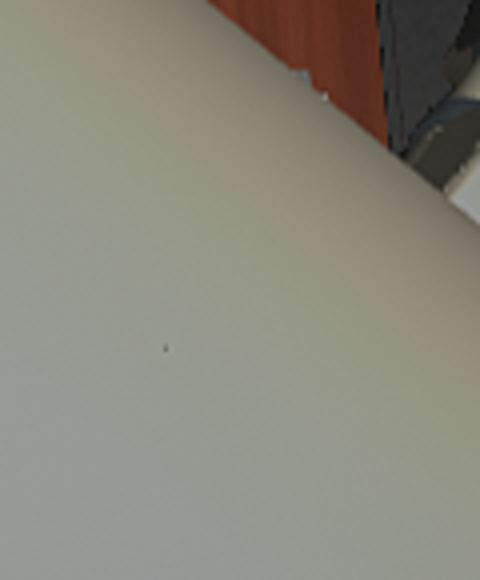

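The scene crop shows the knob staying up by itself, with its top at crop (313,173) and the stem and pin visible above the sleeve. The arm hides the slide in the top view. Next I grasp the post.

```bash
python3 - <<'E'
from h import *
g=np.array([.4975,-.3850,.096])
z=.161
while z>.0961:
    z-=.013; ctrl.servo_line([g[0],g[1],z],.08); f,t,s=st(1)
    if abs(f[2])>4: print("contact",z,f); break
else:
    ctrl.gripper_to(.01,25); ctrl.hold(.15)
    for i in range(4):
        f,t,s=st(); print(f.round(2),t.round(2),s["finger_gap"],s["clock"],s["eef_pos"].round(4))
        if abs(f[1])<1.5: break
        g[1]+=f[1]/7000; ctrl.servo_line(g,.02); ctrl.hold(.12)
    ctrl.gripper_to(.01,40); f,t,s=st(); print(f.round(2),s["finger_gap"],s["eef_pos"])
np.save("g.npy",g)
E
```

```text
[0.53 9.04 6.49] [ 1.48 -0.04 -0.04] 0.018004528073217094 32.6583 [ 0.4975 -0.3839  0.0964]
[-2.27  1.45  6.75] [ 0.24  0.29 -0.05] 0.018289832997529693 33.075 [ 0.4975 -0.3838  0.0964]
[-1.94  1.76  7.29] 0.01757515571550071 [ 0.49757764 -0.38377154  0.09644066]
```

```bash
python3 - <<'E'
from h import *
g=np.load("g.npy"); d=0; lat=0
H=[]
while d<.092:
    d+=.004 if d<.004 else .008 if d<.0715 else .0004
    ctrl.servo_line(g-FY*d+RX*lat,.04 if d<.0725 else .01); ctrl.hold(.04); f,t,s=st(2)
    fx=f@FY; fl=f@RX
    print(round(d*1e3,1),round(fx,2),round(fl,2),f[2].round(2),(s["eef_pos"]*1e3).round(2),round(s["clock"],2))
    if abs(fl)>2: lat+=np.clip(fl/9000,-.0004,.0004)
    if fx>9: print("high");break
    if d>.0725:
        if len(H)>=2 and fx>np.median(H[:5])+1.5: print("BUMP");break
        H.append(fx)
np.save("d.npy",[d,lat])
E
```

```text
4.0 -1.9 -1.38 7.0 [ 493.56 -383.9    96.45] 33.67
12.0 -2.68 -1.02 7.87 [ 485.35 -384.16   96.45] 34.09
20.0 -3.02 -1.27 8.18 [ 477.33 -384.41   96.44] 34.52
28.0 -3.45 -1.06 8.64 [ 469.32 -384.64   96.41] 34.94
36.0 -3.32 -1.06 8.0 [ 461.37 -384.87   96.45] 35.37
44.0 -3.4 -0.47 8.42 [ 453.34 -385.09   96.41] 35.79
52.0 -3.56 -1.12 8.11 [ 445.36 -385.35   96.44] 36.22
60.0 -3.3 -0.95 8.54 [ 437.4  -385.6    96.45] 36.64
68.0 -3.28 -1.15 8.1 [ 429.41 -385.82   96.44] 37.07
76.0 2.53 -2.37 6.56 [ 421.96 -386.08   96.44] 38.09
76.4 2.88 0.3 6.36 [ 421.64 -386.02   96.43] 38.42
76.8 2.2 0.12 6.46 [ 421.24 -386.05   96.46] 38.74
77.2 2.23 0.38 6.28 [ 420.81 -386.05   96.43] 39.07
77.6 2.84 0.05 6.97 [ 420.38 -386.06   96.42] 39.39
78.0 2.37 -0.08 7.32 [ 419.97 -386.1    96.44] 39.72
78.4 2.53 -0.33 6.63 [ 419.62 -386.09   96.43] 40.04
78.8 2.36 -0.43 6.67 [ 419.2  -386.11   96.46] 40.37
79.2 2.36 0.77 6.53 [ 418.83 -386.13   96.44] 40.69
79.6 2.4 0.5 6.36 [ 418.4  -386.12   96.42] 41.02
80.0 1.97 0.24 6.54 [ 418.01 -386.14   96.45] 41.34
80.4 2.32 0.08 6.58 [ 417.62 -386.15   96.44] 41.
[... 555 characters left out ...]
6.25   96.43] 45.24
85.2 2.37 0.13 6.55 [ 412.83 -386.3    96.44] 45.57
85.6 2.54 -0.09 7.15 [ 412.43 -386.3    96.45] 45.89
86.0 1.96 1.09 6.48 [ 411.99 -386.32   96.44] 46.22
86.4 2.67 -0.12 6.37 [ 411.6  -386.31   96.44] 46.54
86.8 2.49 0.02 6.84 [ 411.22 -386.36   96.46] 46.87
87.2 2.76 0.55 6.23 [ 410.81 -386.38   96.44] 47.19
87.6 2.56 0.7 6.95 [ 410.41 -386.37   96.44] 47.52
88.0 2.49 0.54 6.27 [ 410.02 -386.37   96.42] 47.84
88.4 1.78 0.77 6.23 [ 409.61 -386.42   96.43] 48.17
88.8 2.4 0.16 6.29 [ 409.2  -386.42   96.43] 48.49
89.2 2.67 0.26 7.04 [ 408.79 -386.4    96.44] 48.82
89.6 2.93 0.17 6.59 [ 408.41 -386.44   96.45] 49.14
90.0 4.26 0.07 6.08 [ 408.17 -386.44   96.44] 49.47
BUMP
```

```bash
python3 - <<'E'
from h import *
g=np.load("g.npy"); d,lat=np.load("d.npy")
f,t,s=st(); print(f,s["eef_pos"])
h=g-FY*(d-.0003)+RX*lat
ctrl.servo_line(h,.01); f,t,s=st(); print(f,s["eef_pos"],s["finger_gap"])
ctrl.gripper_to(.045,20); f,t,s=st(); print(f,s["clock"])
ctrl.servo_line(h+[0,0,.10],.12)
ctrl.move_joints([-1.335,.494,1.345,0,1.302,-.096]); print(ctrl.sense()["clock"])
a=imaging.snapshot("scene")["image"][95:225,290:450]; e=imaging.snapshot("top"); b=e["image"][140:285,385:505]
a=cv2.resize(a,(360,435),interpolation=2) if 0 else cv2.resize(a,None,fx=2.7,fy=2.7,interpolation=2); b=cv2.resize(b,None,fx=3,fy=3,interpolation=2)
o=np.zeros((440,800,3),np.uint8); o[:a.shape[0],:a.shape[1]]=a; o[:b.shape[0],440:440+b.shape[1]]=b; cv2.imwrite("pics/end.png",o)
for n in ("carriage","blue_oil","steel_gear","precision_driver"):
    for r in trace(e,n)[:1]: print(n,r["p"],r["bbox"])
E
```

```text
[3.84912312 0.40032317 5.78771459] [ 0.40814285 -0.38645684  0.09644285]
[ 1.7918898  -0.25233748  6.70481546] [ 0.40822734 -0.38644883  0.09645087] 0.01764350896769877
[ 0.1303651   0.00859571 -0.31390625] 50.2417
52.375
carriage 0.64 [419.0, 197.9, 58.2, 57.2]
blue_oil 0.68 [447.7, 198.4, 12.7, 14.2]
steel_gear 0.56 [404.8, 240.2, 14.3, 12.7]
precision_driver 0.72 [470.4, 185.8, 5.4, 33.6]
```

View pics/end.png

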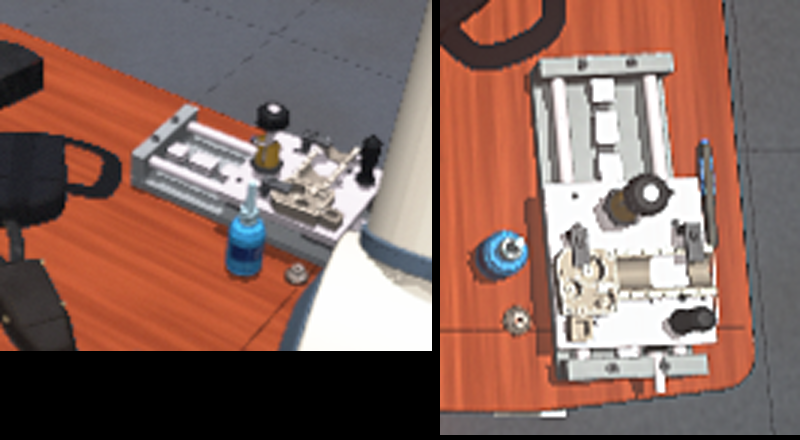

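The final view shows the carriage against the bumper at the near end block, with the bumper at about (665,350). The knob is still raised in both views, and the bottle, gear and screwdriver have not moved.

```bash
python3 -c "
from cell import sign_off; print(sign_off())"
```

```text
the job is handed in; nothing more can be done
None
```

The job is handed in at about 52 s of the 67 s allowed: the plunger stays up by itself in its rest notches, the carriage rests lightly against the rubber bumper, and the bottle, gear and screwdriver beside the slide look unmoved in the last picture.

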